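Lock the filter cartridge into the fume extractor

ROBOT

A 6-joint arm with a two-finger parallel gripper is mounted at the origin on the work surface. World frame = base frame: x ahead of the robot, y to its left, z up, the work surface at z = 0. Lengths are in mm, angles in degrees, forces in N, time in s.
With the tool pointing down it reaches from about 350 to 850 mm from the base axis. Payload 8.1 kg.
Tool frame: the origin (TCP) lies at the very end of the fingers, on their centre line; the grasp point (between the pads) lies 19 mm behind it; z points along the fingers, y is the direction in which the jaws open and shut (so a half turn about z gives the same grasp; the last joint's range is limited). The gripper opens to 85 mm and grips with 20 to 120 N. Pads are 22 mm wide; open, the fingers measure 114 mm over their backs; the gripper's body (76 mm by 85 mm) begins 54 mm behind the grasp point. The pads swing forward as they close: fully open they stand 13 mm farther back than shut.
Start: joints at [61.341, 7.471, 85.268, -0, 87.261, -4.893], TCP at [241.784, 549.132, 231.292] pointing down, gripper open.
Joint ranges: [-169.43, 169.43], [-51.17, 129.36], [1.28, 143.12], [-76.62, 256.62], [0, 156.53], [-152.29, 152.29]. Speed limits (degrees/s): [136.94, 136.94, 159.86, 180, 180, 180].

INTERFACE

Orientations are given as [roll, pitch, yaw] about the fixed x, y, z axes, in that order (R = Rz(yaw) Ry(pitch) Rx(roll)).
In Python, from bench import r, eyes gives the robot as it stands. The module is installed in compiled form; this text tells all that it offers.
- The arm moves only by the tool play_rows, never from a script. Its argument "deltas" is a list of rows, each a list of 3 entries, a list of its own where there are three numbers: the shift along the tool's x, y, z in m, then the turn, a rotation vector about the tool's x, y, z in rad, then the closure, from 0 (fully open) to 1 (shut). A call has 1 to 8 rows; each row shifts and turns the pose as measured when the row begins, along the tool's axes as they then stand; what a row does not reach is not made up. A row lasts 1/8 s, in which the tool goes at most 62.5 mm and 10.7 degrees, less where a joint would pass 70% of its speed; a pose out of reach is approached as far as the arm can. A call with a gripper value outside its range is refused whole. The fingers move at their own pace and stop on an object; "force" is the grip in N (left out, the last holds). Time passes only in rows, so rows that do not move let the fingers close. It gives the time, the measured TCP pose, the force and the opening at its end, in the units of the state.
- r.sense(): the state, without advancing time (a new reading comes with each control period).
- eyes.snapshot(name): name is "scene" or "top" or "wrist"; returns the picture (480x640x3 uint8, red, green, blue); there is no depth.
- eyes.get_calibration(name): a dict with "mtx" (3x3 intrinsics, pixels), "R" (3x3) and "t" (3): a world point X has camera coordinates R X + t; the wrist camera has in their place "T_tool_cam" (4x4, takes a point from camera to tool coordinates, whose origin is the TCP and whose axes are the flange's). Camera axes: x right, y down, z forward; pixel columns grow to the right and rows downward; lengths in mm; the calibration is good to about 2 mm. A picture is of the moment at which its call begins: read the wrist's pose just before it. get_calibration takes no time and is no camera call.
- r.hand_in(): hands the job in, once; it reports no verdict.
The state is a dict: "time": time; "joint_pos": joint angles; "qd": joint speeds; "joint_efforts": joint torques, N m; "tool_pos": TCP position; "tcp_rot": TCP orientation; "ft_force": force on the tool from outside, world axes, zero at the start; "wrist_torque": the same for the moment, N m; "finger_gap": finger opening in mm.
Only numpy, scipy, OpenCV 4.12 (cv2) and the standard library are available. Lean on these libraries where they do the work, as an engineer would, in place of code of your own. Each camera call takes 0.05 s, during which the arm holds its last target. There are 200 camera calls.

TASK

Fit the round filter cartridge into the intake collar of the red fume extractor: line its two lugs up with the collar's two slots, push it in against the spring, and twist it clockwise to the stop so that it springs back up into its locked position. Let go of it, and leave the solder spool, the jar and the pliers where they are.

Things in the scene. Friction and masses are not known exactly. Their poses are not given: they have to be found in the camera images.
- filter_mid (a point): Middle of the loose filter cartridge (61 mm tall, about 120 g), on its axis, 30.5 mm above its underside; z up its axis, x along the bar. It stands upright. From the underside up: white plug, radius 24 mm, to 21 mm (nose tapers to 19 mm in the lowest 7 mm); white disc, radius 37 mm, 21 to 27 mm; blue grip bar, 50 mm along x, 14 mm along y, 27 to 61 mm up. Half a turn makes no difference.
- lug (a point): Tip of one of the cartridge's two orange lugs, which stick out of the plug along its +x and -x (in line with the bar, under the disc's yellow dots) to radius 34 mm; each is 14 mm wide, 5 mm thick, 8 to 13 mm above the underside. Axes as the cartridge's.
- extractor: Red fume extractor, fixed: origin at the centre of the underside of its 200 x 200 mm foot, front to its -x. A red box, 160 x 158 mm, leans 28 degrees to the front on a stand; its top plane lies 34 mm under the collar's rim.
- port (a point): Centre of the black collar's mouth, level with its flat rim (radius 44 mm), 170 mm above the extractor's origin. z points out along the collar's axis, 28 degrees from vertical. The silver lip is 6 mm thick, bore radius 26 mm, with two slots 18 mm wide along +x and -x (yellow dots) for the lugs. To twist, the disc must be within 2 mm of the rim, so that the lugs are below the lip.
- lock_mark (a point): One of two green dots on the rim, 40 mm from its axis, 75 degrees clockwise of the slots seen from outside (a negative turn about port z): the bar points at them at the hard stop. Past 64 degrees the lugs lie under 3 mm deep pockets in the lip; let up, the cartridge springs into them: locked, the disc is 5 mm, the cartridge's middle 14.5 mm, above the rim. Wrong way: stopped within 10 degrees.
- spring_plate (a joint): Metal plate inside the collar, m pushed in (0 to 0.011). It meets the nose 12 mm below the rim (disc 9 mm above the rim, lugs already in the slots) and pushes out with about 2 N there, 4 N when locked (0.004), 6 N with the disc on the rim (0.009).
- spool_mid (a point): Bystander: small solder spool, white flanges of radius 26 mm, 28 mm tall, standing flat; point half-way up on its axis.
- jar_mid (a point): Bystander: open white plastic jar, radius 36 mm, 34 mm tall; point half-way up on its axis.
- pliers_mid (a point): Bystander: pliers with yellow handles lying flat, about 145 mm long (jaws along +x to 52 mm, handles along -x to 95 mm), 12 mm tall, 55 mm wide; point at the pivot, 6 mm above the bench.
Things that resemble listed ones, but are neither listed nor needed, are in the scene too. What is shaped like the part that bears filter_mid but brown, pink or turquoise is not meant.

How it is judged (in metres and radians):
On the way, in this order (a step that is already met when the one before it is completed fails the run):
1. the cartridge is lifted clear of the bench (height (world z) of filter_mid above 0.08 m), for 0.05 s.
2. the lugs are pushed in through the slots (distance between filter_mid and port below 0.0165 m and angle between the x axis of filter_mid and the x axis of port, either way round below 0.5 rad), for 0.05 s.
At the end, for the whole second after the job is handed in: The cartridge is in the collar with its axis along the collar's (within 0.1 rad), turned at least 60 degrees clockwise from the slots, sprung up into the lock pockets (its middle at least 12.5 mm above the rim's plane and at most 17.5 mm from the mouth's centre), at rest and let go (distance between filter_mid and port below 0.0175 m and z of filter_mid in the frame of port above 0.0125 m and angle between the z axis of filter_mid and the z axis of port, either way round below 0.1 rad and angle between the x axis of filter_mid and the x axis of port, either way round above 1.05 rad and linear speed of filter below 0.01 m/s); the robot touches nothing.
It fails at once if the spool is displaced by more than 30 mm (distance of spool_mid from where it was at the start of the episode above 0.03 m).
It fails at once if the jar is displaced by more than 30 mm (distance of jar_mid from where it was at the start of the episode above 0.03 m).
It fails at once if the pliers are displaced by more than 30 mm (distance of pliers_mid from where it was at the start of the episode above 0.03 m).
It also fails if it takes over 51 s, if anything falls off the work surface, if the arm or the gripper's body presses on something with over 40 N, if the wrist force passes 120 N, or if a joint passes its speed limit or range.

## Working session

There is one attempt and no reset: what is moved stays moved. The work goes in short steps, Python scripts to look and compute and a tool call to move; the robot and the scene stay as the last step left them, time stands still between calls to the robot, and variables do not carry over. Pictures are saved under pics/ and viewed, about 8 in all and at most 12, crops included, and the job is handed in when it is done.

Besides the shell and the picture viewer there is one more tool, called after "Call:" by a JSON object that holds its "name" and its "arguments", one argument or row to a line. play_rows: Moves the arm, as the interface text tells. Its arguments: {"type":"object","properties":{"deltas":{"type":"array"},"force":{"type":"number"}},"required":["deltas"]}

```bash
mkdir -p pics; python3 - <<'E'
from bench import r,eyes
import cv2
for n in("scene","top"):
    cv2.imwrite(f"pics/{n}0.png",eyes.snapshot(n)[:,:,::-1]); 
    c=eyes.get_calibration(n);print(n,c)
print(eyes.get_calibration("wrist"));print(r.sense())
E
```

```text
scene {'mtx': array([[495.16098432,   0.        , 305.52135787],
       [  0.        , 495.16098432, 228.60429472],
       [  0.        ,   0.        ,   1.        ]]), 'R': array([[-0.80547087,  0.59259116,  0.00723826],
       [ 0.49832046,  0.68384455, -0.53294779],
       [-0.32076999, -0.42566695, -0.84611717]]), 't': array([ 499.14136122, -213.57491603, 1308.36088623])}
top {'mtx': array([[484.13741314,   0.        , 320.93935434],
       [  0.        , 484.13741314, 246.11670453],
       [  0.        ,   0.        ,   1.        ]]), 'R': array([[-0.2303763 , -0.97308292, -0.00603198],
       [-0.95040777,  0.22633023, -0.21330656],
       [ 0.2089302 , -0.04340793, -0.9769667 ]]), 't': array([ 90.8830347 , 626.84692211, 863.96664331])}
{'mtx': array([[429.7628263 ,   0.        , 319.18710883],
       [  0.        , 429.7628263 , 233.39067489],
       [  0.        ,   0.        ,   1.        ]]), 'T_tool_cam': array([[-1.14003458e-03, -9.56541996e-01, -2.91592371e-01,
         7.54367624e+01],
       [ 9.99999212e-01, -1.24394515e-03,  1.70965019e-04,
         3.14776273e-01],
       [-5.26260135e-04, -2.91591946e-01,  9.56542660e-01,
        -1.42678136e+02],
       [ 0.00000000e+00,  0.00000000e+00,  0.00000000e+00,
         1.00000000e+00]])}
{'time': 0.1, 'joint_pos': array([ 6.13407543e+01,  7.51076837e+00,  8.53248545e+01, -1.14791165e-04,
        8.72597320e+01, -4.89291669e+00]), 'qd': array([-0.03478757, -0.08296705, -0.1852504 , -0.16874491,  0.05555399,
        0.10969288]), 'joint_efforts': array([ 1.37899278e-03, -5.70957792e+01, -5.01938117e+01, -1.82568670e-04,
        8.18909408e-03,  1.24851231e-04]), 'tool_pos': array([241.54469509, 548.69061577, 230.33205134]), 'tcp_rot': array([-1.79904983e+02, -8.01894016e-03,  1.56233670e+02]), 'ft_force': array([1.02791171, 0.11172628, 0.34738023]), 'wrist_torque': array([-0.01274396, -0.03236692, -0.00530566]), 'finger_gap': 85.43561091298776}
```

View pics/scene0.png

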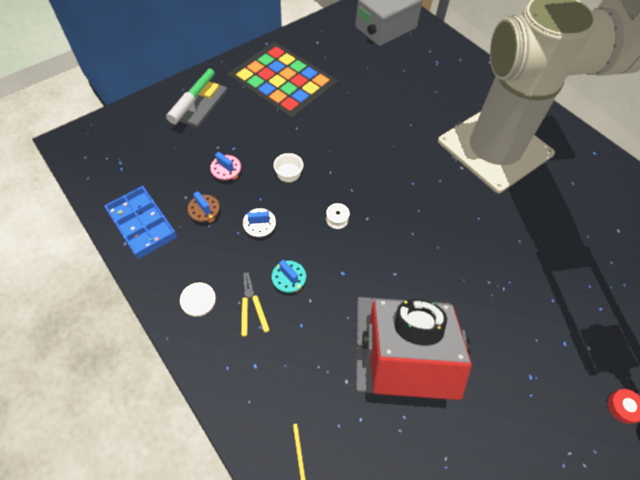

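View pics/top0.png

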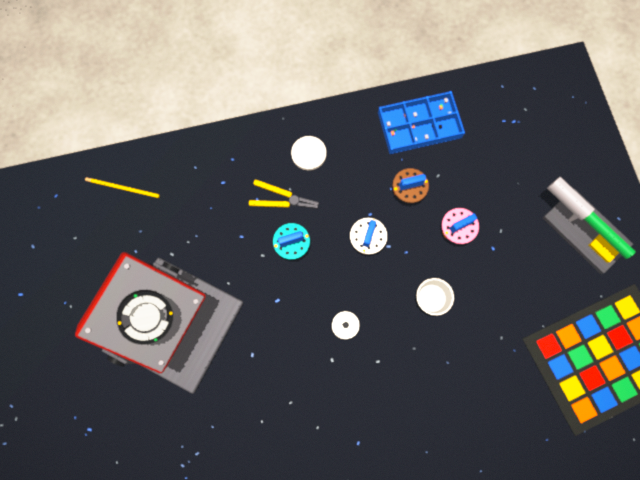

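The cartridge candidates in the top view are white at (369,236), turquoise (291,241), brown (410,185) and pink (460,226), plus a white disc with no bar at (309,153). White with a blue bar fits the description. I'll confirm it in a crop and measure.

```bash
cat > h.py <<'E'
import numpy as np,cv2
from bench import r,eyes
from scipy.spatial.transform import Rotation as Ro
def cam(n,s=None):
    c=eyes.get_calibration(n)
    if n!="wrist": return c["mtx"],c["R"],c["t"]
    s=s or r.sense(); T=np.eye(4);T[:3,:3]=Ro.from_euler("xyz",s["tcp_rot"],degrees=True).as_matrix();T[:3,3]=s["tool_pos"]
    M=np.linalg.inv(T@c["T_tool_cam"]); return c["mtx"],M[:3,:3],M[:3,3]
def ray(C,p):
    K,R,t=C; d=R.T@np.linalg.inv(K)@[p[0],p[1],1]; return -R.T@t,d/np.linalg.norm(d)
def onplane(C,p,z):
    o,d=ray(C,p); return o+d*(z-o[2])/d[2]
def tri(rs):
    A=sum(np.eye(3)-np.outer(d,d) for o,d in rs);b=sum((np.eye(3)-np.outer(d,d))@o for o,d in rs); return np.linalg.solve(A,b)
def proj(C,X):
    K,R,t=C; q=K@(R@np.asarray(X)+t); return q[:2]/q[2]
def blobs(im,lo,hi,roi,amin=4):
    x0,y0,x1,y1=roi; h=cv2.cvtColor(im[y0:y1,x0:x1],cv2.COLOR_RGB2HSV); m=cv2.inRange(h,lo,hi)
    n,l,st,c=cv2.connectedComponentsWithStats(m); return [(c[i]+[x0,y0],st[i,4],np.argwhere(l==i)[:,::-1]+[x0,y0]) for i in range(1,n) if st[i,4]>=amin]
E
python3 - <<'E'
from h import *
C={n:cam(n) for n in("top","scene")}
im={n:cv2.imread(f"pics/{n}0.png")[:,:,::-1].copy() for n in C}
a=cv2.resize(im["top"][186:286,319:419],(400,400),interpolation=2);b=cv2.resize(im["top"][280:360,105:185],(400,400),interpolation=2)
c=cv2.resize(im["scene"][285:345,380:460],(800,600))[:, :]
cv2.imwrite("pics/crop1.png",np.hstack([a,b])[:,:,::-1]); cv2.imwrite("pics/crop2.png",c[:,:,::-1])
roi={"top":(340,210,398,265),"scene":(238,200,280,242)}
pr={"top":(105,280,190,360),"scene":(385,290,455,350)}
for n in C:
    for p,ar,px in blobs(im[n],(100,120,60),(125,255,255),roi[n],20):
        v=np.linalg.svd(px-px.mean(0))[2][0]; q=onplane(C[n],p,50);q2=onplane(C[n],p+5*v,50);print(n,"bar",p,ar,q,np.degrees(np.arctan2(*(q2-q)[1::-1])))
    for p,ar,px in blobs(im[n],(0,0,150),(180,60,255),roi[n],20): print(n,"white",p,ar,onplane(C[n],p,27))
    for nm,lo,hi in(("yel",(18,120,90),(35,255,255)),("grn",(45,100,60),(80,255,255))):
        for p,ar,px in blobs(im[n],lo,hi,pr[n],3): print(n,nm,p,ar)
    for nm,p in(("spool",(345,325)),("jar",(435,297)),("pl",(293,200)),("turq",(291,241)),("brown",(410,185)),("pink",(460,226))):
        if n=="top":print(nm,onplane(C[n],p,20).round())
E
```

```text
top bar [369.39735099 232.68874172] 151 [ 638.95662151 -156.45848142   50.        ] 149.4563559324351
top white [367.83425414 235.83314917] 905 [ 638.38073234 -155.22903825   27.        ]
top yel [170.41176471 312.88235294] 17
top yel [119.11111111 322.72222222] 18
top grn [134.8        295.06666667] 15
top grn [155.38461538 339.30769231] 13
spool [477. -68.  20.]
jar [ 489. -254.   20.]
pl [750. -25.  20.]
turq [666.  -2.  20.]
brown [ 725. -269.   20.]
pink [ 616. -344.   20.]
scene bar [257.95588235 217.0245098 ] 204 [ 640.93524676 -154.28143218   50.        ] 144.5148130457921
scene white [258.37096774 209.98387097] 62 [ 622.16950529 -184.04467416   27.        ]
scene white [259.39737991 226.12227074] 458 [ 645.07733932 -145.07213274   27.        ]
scene yel [405.36363636 301.90909091] 11
scene yel [438.5 327. ] 12
scene grn [432.66666667 303.33333333] 3
scene grn [409.2 325.4] 5
```

View pics/crop1.png

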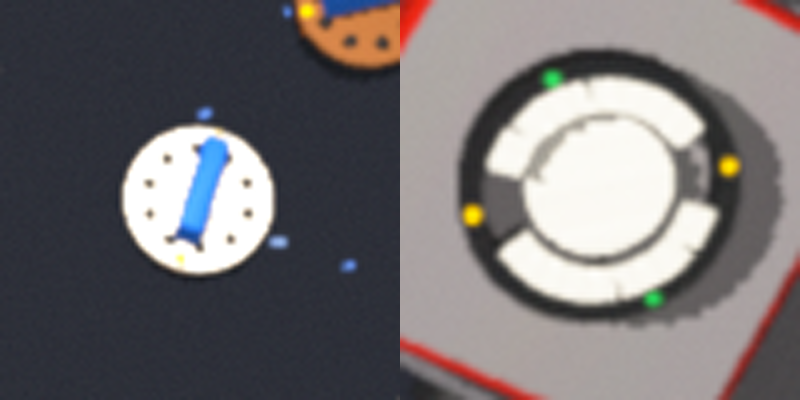

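```bash
python3 - <<'E'
from h import *
T,S=cam("top"),cam("scene")
Y=[(170.41,312.88),(119.11,322.72)];G=[(134.8,295.07),(155.38,339.31)]
ys=[(405.36,301.91),(438.5,327)];gs=[(432.67,303.33),(409.2,325.4)]
def best(a,b):
    o=[]
    for k in(0,1):
        P=[tri([ray(T,a[i]),ray(S,b[i^k])]) for i in(0,1)]
        e=sum(np.linalg.norm(proj(T,P[i])-a[i])+np.linalg.norm(proj(S,P[i])-b[i^k]) for i in(0,1)); o.append((e,P))
    for q in o: print(q[0],np.round(q[1],1))
    return min(o,key=lambda q:q[0])[1]
y=best(Y,ys);g=best(G,gs)
D=[y[0]-y[1],g[0]-g[1]]; print([np.linalg.norm(d) for d in D],np.mean(y,0),np.mean(g,0))
n=np.cross(*D);n/=np.linalg.norm(n);n*=np.sign(n[2]);print(n,np.degrees(np.arccos(n[2])),np.degrees(np.arctan2(n[1],n[0])))
E
```

```text
0.25140165823741134 [[558.5 222.  155.6]
 [557.7 296.8 186.2]]
75.17784656914573 [[546.5 261.2 116.6]
 [570.1 257.5 231.8]]
43.489527754907456 [[575.  257.9 245.1]
 [541.1 260.9  88.4]]
0.37082406419644093 [[596.3 265.1 186.5]
 [520.8 253.6 156.5]]
[np.float64(80.80288094390444), np.float64(82.07386583992523)] [558.1144487  259.38816771 170.87906298] [558.53581441 259.33579591 171.49517818]
[-0.29461998 -0.36526105  0.88305347] 27.987075540493265 -128.88968731795836
```

```bash
cat >> h.py <<'E'
N=np.array([-0.2946,-0.3653,0.8831]);N/=np.linalg.norm(N);P0=np.array([558.3,259.4,170.5]);SL=np.array([-.8,74.8,30.6]);SL-=N*(SL@N);SL/=np.linalg.norm(SL)
def Rdown(yaw): return Ro.from_euler("xyz",[180,0,yaw],degrees=True).as_matrix()
def go(p,R,s=None):
    s=s or r.sense();A=Ro.from_euler("xyz",s["tcp_rot"],degrees=True).as_matrix()
    d=A.T@(np.asarray(p)-s["tool_pos"]);w=Ro.from_matrix(A.T@R).as_rotvec()
    print("t",round(s["time"],2),"tcp",s["tool_pos"].round(1),s["tcp_rot"].round(1),"j",s["joint_pos"].round(0),"f",s["ft_force"].round(1),"gap",round(s["finger_gap"],1))
    print("shift mm",d.round(1),"rot",w.round(3),"deg",round(np.degrees(np.linalg.norm(w)),1))
E
python3 - <<'E'
from h import *
go([639,-156,200],Rdown(149))
E
```

```text
t 0.1 tcp [241.5 548.7 230.3] [-179.9   -0.   156.2] j [61.  8. 85. -0. 87. -5.] f [1.  0.1 0.3] gap 85.4
shift mm [-647.7 -484.7   31. ] rot [-0.002 -0.     0.126] deg 7.2
```

Call:
{"name": "play_rows", "arguments": {
  "deltas": [
    [[-0.046,-0.0345,0],[0,0,0],0],
    [[-0.046,-0.0345,0],[0,0,0],0],
    [[-0.046,-0.0345,0],[0,0,0],0],
    [[-0.046,-0.0345,0],[0,0,0],0],
    [[-0.046,-0.0345,0],[0,0,0],0],
    [[-0.046,-0.0345,0],[0,0,0],0],
    [[-0.046,-0.0345,0],[0,0,0],0],
    [[-0.046,-0.0345,0],[0,0,0],0]
  ]
}}

```text
time: 1.1
tool_pos: [470.3, 138.3, 226.9]
tcp_rot: [-179.7, -0.1, 156.7]
ft_force: [0.8, 0.8, 0.7]
finger_gap: 85.4
```

```bash
python3 -c "
from h import *
go([639,-156,200],Rdown(149))"
```

```text
t 1.1 tcp [470.3 138.3 226.9] [-1.797e+02 -1.000e-01  1.567e+02] j [ 11.  -9. 102.  -0.  87. -56.] f [0.8 0.8 0.7] gap 85.4
shift mm [-271.5 -203.4   27.5] rot [-0.006 -0.002  0.134] deg 7.7
```

Call:
{"name": "play_rows", "arguments": {
  "deltas": [
    [[-0.046,-0.0345,0.004],[0,0,0.02],0],
    [[-0.046,-0.0345,0.004],[0,0,0.02],0],
    [[-0.046,-0.0345,0.004],[0,0,0.02],0],
    [[-0.046,-0.0345,0.004],[0,0,0.02],0],
    [[-0.046,-0.0345,0.004],[0,0,0.02],0],
    [[-0.038,-0.03,0.004],[0,0,0.02],0],
    [[0,0,0],[0,0,0],0]
  ]
}}

```text
time: 1.98
tool_pos: [623.7, -176.2, 198.6]
tcp_rot: [-179.6, -0.3, 149.3]
ft_force: [-0.3, 0.5, 0.1]
finger_gap: 85.4
```

```bash
python3 - <<'E'
from h import *
s=r.sense();go([639,-156,200],Rdown(149),s);C=cam("wrist",s)
im=eyes.snapshot("wrist");cv2.imwrite("pics/w1.png",im[:,:,::-1])
u,v=proj(C,[639,-156,45]);print("expect",u,v)
roi=(max(0,int(u)-110),max(0,int(v)-110),min(640,int(u)+110),min(480,int(v)+110))
for p,a,px in blobs(im,(100,120,60),(125,255,255),roi,100):print("bar",p,a,px.min(0),px.max(0))
for p,a,px in blobs(im,(20,120,90),(35,255,255),roi,8):print("yel",p,a,onplane(C,p,27))
for p,a,px in blobs(im,(0,0,120),(180,60,255),roi,300):
    (c,ax,an)=cv2.fitEllipse(cv2.convexHull(px.astype(np.int32)));print("white",c,ax,a,onplane(C,c,27))
E
```

```text
t 1.98 tcp [ 623.7 -176.2  198.6] [-179.6   -0.3  149.3] j [-20.  16.  79.  -0.  85. -79.] f [-0.3  0.5  0.1] gap 85.4
shift mm [-2.9 25.2 -1.6] rot [-0.007 -0.006  0.005] deg 0.6
expect 355.67442358117154 218.53646838209784
bar [356.72051597 218.75859951] 1628 [345 181] [369 258]
yel [355.73809524 169.19047619] 42 [ 611.3219444  -138.81643765   27.        ]
white (354.90008544921875, 210.19300842285156) (95.77284240722656, 99.05644989013672) 5250 [ 637.84526701 -154.46472131   27.        ]
```

View pics/w1.png

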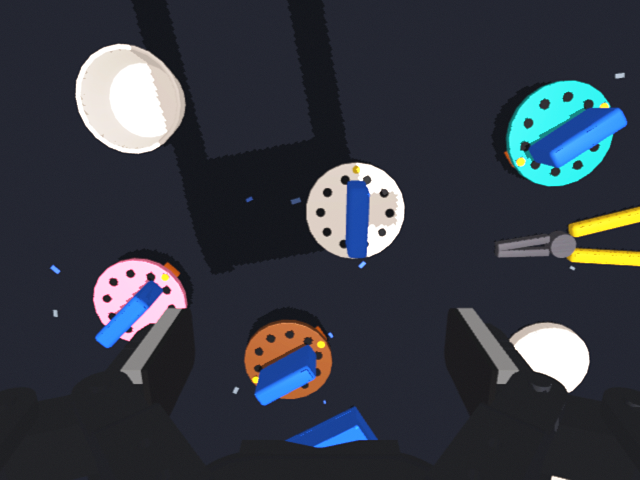

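The wrist view shows the white cartridge at (355,210), with its bar vertical in the image and the yellow dot at (356,169). The disc centre comes out at (638,-155) with the bar at 149.5°. Next I shift sideways and descend.

Call:
{"name": "play_rows", "arguments": {
  "deltas": [
    [[-0.003,0.0245,0.02],[-0.007,-0.006,0],0],
    [[0,0,0.04],[0,0,0],0],
    [[0,0,0.04],[0,0,0],0],
    [[0,0,0.03],[0,0,0],0],
    [[0,0,0],[0,0,0],0],
    [[0,0,0],[0,0,0],0]
  ]
}}

```text
time: 2.78
tool_pos: [638.9, -147.1, 68.4]
tcp_rot: [179.8, 0.1, 149.8]
ft_force: [-0.8, -0.6, 0.6]
finger_gap: 85.5
```

```bash
python3 -c "
from h import *
go([638.2,-155,32],Rdown(149.4))"
```

```text
t 2.77 tcp [ 638.9 -147.1   68.4] [1.798e+02 1.000e-01 1.498e+02] j [-18.  23.  85.   0.  72. -77.] f [-0.8 -0.6  0.6] gap 85.5
shift mm [-3.3 -7.3 36.4] rot [0.004 0.001 0.006] deg 0.4
```

Call:
{"name": "play_rows", "arguments": {
  "deltas": [
    [[-0.003,-0.007,0.018],[0.004,0,0.006],0],
    [[0,0,0.016],[0,0,0],0],
    [[0,0,0],[0,0,0],0],
    [[0,0,0],[0,0,0],0]
  ]
}}

```text
time: 3.28
tool_pos: [640.0, -155.8, 35.6]
tcp_rot: [180.0, 0.4, 149.4]
ft_force: [0.1, 0.4, 0.0]
finger_gap: 85.7
```

```bash
python3 -c "
from h import *
go([638.2,-155,32],Rdown(149.4))"
```

```text
t 3.27 tcp [ 640.  -155.8   35.6] [180.    0.4 149.4] j [-18.  25.  85.  -0.  69. -77.] f [0.1 0.4 0. ] gap 85.7
shift mm [ 2.  -0.2  3.6] rot [0.    0.006 0.   ] deg 0.4
```

Call:
{"name": "play_rows", "arguments": {
  "deltas": [
    [[0.002,0,0.004],[0,0.006,0],0],
    [[0,0,0],[0,0,0],1],
    [[0,0,0],[0,0,0],1],
    [[0,0,0],[0,0,0],1],
    [[0,0,0],[0,0,0],1],
    [[0,0,0],[0,0,0],1],
    [[0,0,0],[0,0,0],1],
    [[0,0,0],[0,0,0],1]
  ],
  "force": 80
}}

```text
time: 4.28
tool_pos: [639.0, -154.9, 32.7]
tcp_rot: [180.0, 0.1, 149.4]
ft_force: [0.2, -0.4, -0.1]
finger_gap: 13.0
```

```bash
python3 -c "
from h import *
go([638.2,-155,32],Rdown(149.4))"
```

```text
t 4.28 tcp [ 639.  -154.9   32.7] [1.800e+02 1.000e-01 1.494e+02] j [-18.  26.  85.   0.  69. -78.] f [ 0.2 -0.4 -0.1] gap 13.0
shift mm [ 0.7 -0.5  0.7] rot [0.001 0.002 0.   ] deg 0.1
```

Call:
{"name": "play_rows", "arguments": {
  "deltas": [
    [[0,0,-0.04],[0,0,0],1],
    [[0,0,-0.06],[0,0,0],1],
    [[0,0,-0.06],[0,0,0],1],
    [[0,0,-0.06],[0,0,0],1],
    [[0,0,-0.03],[0,0,0],1],
    [[0,0,0],[0,0,0],1]
  ]
}}

```text
time: 5.03
tool_pos: [636.8, -154.3, 286.9]
tcp_rot: [-180.0, -0.3, 149.4]
ft_force: [0.3, 0.3, -1.7]
finger_gap: 12.6
```

```bash
cat >> h.py <<'E'
RP=np.c_[SL,np.cross(-N,SL),-N]
def port(h,twist=0,off=(0,0)): # tcp h mm out from the mouth, twist deg clockwise
    R=RP@Ro.from_euler("z",twist,degrees=True).as_matrix()
    go(P0+N*h+RP[:,0]*off[0]+RP[:,1]*off[1],R)
E
python3 -c "
from h import *
port(100)"
```

```text
t 5.03 tcp [ 636.8 -154.3  286.9] [-180.    -0.3  149.4] j [-18.  15.  70.   0.  94. -78.] f [ 0.3  0.3 -1.7] gap 12.6
shift mm [284.8 269.7  29.2] rot [-0.475  0.195  1.062] deg 67.6
```

Call:
{"name": "play_rows", "arguments": {
  "deltas": [
    [[0,0,0],[-0.068,0.028,0.152],1],
    [[0,0,0],[-0.068,0.028,0.152],1],
    [[0,0,0],[-0.068,0.028,0.152],1],
    [[0,0,0],[-0.068,0.028,0.152],1],
    [[0,0,0],[-0.068,0.028,0.152],1],
    [[0,0,0],[-0.068,0.028,0.152],1],
    [[0,0,0],[-0.068,0.028,0.152],1],
    [[0,0,0],[0,0,0],1]
  ]
}}

```text
time: 6.02
tool_pos: [630.7, -150.9, 262.8]
tcp_rot: [164.3, -24.0, 87.8]
ft_force: [-0.7, 0.7, -1.0]
finger_gap: 12.5
```

```bash
python3 -c "
from h import *
port(110)"
```

```text
t 6.03 tcp [ 630.7 -150.9  262.8] [164.3 -24.   87.8] j [-34.   8.  86.  29.  85. -30.] f [-0.7  0.7 -1. ] gap 12.5
shift mm [ 336.2 -153.5  106.7] rot [-0.009 -0.016 -0.052] deg 3.1
```

Call:
{"name": "play_rows", "arguments": {
  "deltas": [
    [[0.048,-0.022,0.015],[0,0,-0.01],1],
    [[0.048,-0.022,0.015],[0,0,-0.01],1],
    [[0.048,-0.022,0.015],[0,-0.005,-0.01],1],
    [[0.048,-0.022,0.015],[0,-0.005,-0.01],1],
    [[0.048,-0.022,0.015],[0,0,-0.01],1],
    [[0.048,-0.022,0.015],[0,0,0],1],
    [[0.04,-0.018,0.012],[0,0,0],1],
    [[0,0,0],[0,0,0],1]
  ]
}}

```text
time: 7.02
tool_pos: [507.7, 217.2, 251.8]
tcp_rot: [163.7, -21.9, 92.3]
ft_force: [-0.1, 0.9, -0.6]
finger_gap: 12.8
```

```bash
python3 -c "
from h import *
port(110)"
```

```text
t 7.03 tcp [507.7 217.2 251.8] [163.7 -21.9  92.3] j [  4. -21. 114.  22.  71.   1.] f [-0.1  0.9 -0.6] gap 12.8
shift mm [ 7.1 21.5 -8.6] rot [-0.029 -0.001  0.028] deg 2.3
```

Call:
{"name": "play_rows", "arguments": {
  "deltas": [
    [[0.007,0.02,-0.008],[-0.029,0,0.028],1],
    [[0,0,0],[0,0,0],1],
    [[0,0,0],[0,0,0],1]
  ]
}}

```text
time: 7.4
tool_pos: [523.8, 218.7, 263.9]
tcp_rot: [162.8, -22.0, 91.0]
ft_force: [-1.2, 0.8, -1.9]
finger_gap: 12.5
```

```bash
python3 - <<'E'
from h import *
s=r.sense();port(110);C=cam("wrist",s)
im=eyes.snapshot("wrist");cv2.imwrite("pics/w2.png",im[:,:,::-1])
for nm,lo,hi in(("yel",(18,120,90),(35,255,255)),("grn",(45,100,60),(80,255,255))):
    for p,a,px in blobs(im,lo,hi,(0,0,640,480),10):
        o,d=ray(C,p);q=o+d*((P0-o)@N)/(d@N)-P0;print(nm,p,a,"port coords",(RP.T@q).round(1))
# held bar top: project expected
E
```

```text
t 7.4 tcp [523.8 218.7 263.9] [162.8 -22.   91. ] j [  5. -20. 112.  21.  70.   3.] f [-1.2  0.8 -1.9] gap 12.5
shift mm [ 1.9  2.9 -2.5] rot [-0.006  0.003  0.007] deg 0.6
yel [525.89197861 179.93262032] 935 port coords [ 30.3 116.3  -0. ]
yel [326.2125 159.575 ] 80 port coords [41.3 -0.6 -0. ]
yel [318.96296296 228.74603175] 189 port coords [-0.4 -4.5 -0. ]
yel [483.57471264 434.16091954] 174 port coords [-151.3  113.1    0. ]
grn [391.24 210.76] 75 port coords [11.2 38.6  0. ]
```

View pics/w2.png

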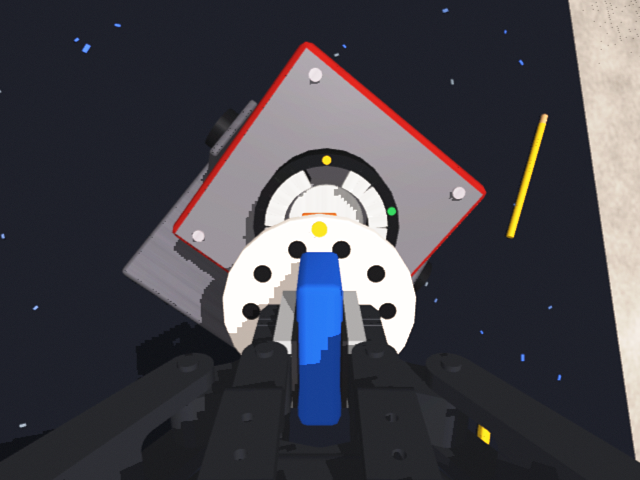

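```bash
python3 - <<'E'
from h import *
c=eyes.get_calibration("wrist");T=c["T_tool_cam"];im=cv2.imread("pics/w2.png")[:,:,::-1].copy()
def tp(p,z):
    d=T[:3,:3]@np.linalg.inv(c["mtx"])@[p[0],p[1],1];o=T[:3,3];return (o+d*(z-o[2])/d[2]).round(2)
print("dot",tp((318.96,228.75),5.7))
for p,a,px in blobs(im,(0,0,140),(180,40,255),(215,210,425,360),1500):
    b=px[(px[:,1]<330)];L=b[b[:,0]<270];
    # disc edge: topmost / left/right extremes
    print(a,px.min(0),px.max(0))
    for q in(px[px[:,0].argmin()],px[px[:,0].argmax()]):print(q,tp(q,5.7))
E
```

```text
dot [31.58 -0.97  5.7 ]
17629 [215 210] [424 353]
[215 210] [ 38.56 -37.85   5.7 ]
[424 210] [38.47 36.34  5.7 ]
```

```bash
for i in 1 2; do python3 - <<'E'
from h import *
for k in range(2): print(eyes.get_calibration("wrist"))
print(r.sense()["time"])
E
done
```

```text
{'mtx': array([[429.7628263 ,   0.        , 319.18710883],
       [  0.        , 429.7628263 , 233.39067489],
       [  0.        ,   0.        ,   1.        ]]), 'T_tool_cam': array([[-8.19873299e-04, -9.56704978e-01, -2.91058264e-01,
         7.49753268e+01],
       [ 9.99999056e-01, -1.10527470e-03,  8.16157154e-04,
        -1.01319292e+00],
       [-1.10252095e-03, -2.91057320e-01,  9.56704981e-01,
        -1.42673828e+02],
       [ 0.00000000e+00,  0.00000000e+00,  0.00000000e+00,
         1.00000000e+00]])}
{'mtx': array([[429.7628263 ,   0.        , 319.18710883],
       [  0.        , 429.7628263 , 233.39067489],
       [  0.        ,   0.        ,   1.        ]]), 'T_tool_cam': array([[-8.19873299e-04, -9.56704978e-01, -2.91058264e-01,
         7.49753268e+01],
       [ 9.99999056e-01, -1.10527470e-03,  8.16157154e-04,
        -1.01319292e+00],
       [-1.10252095e-03, -2.91057320e-01,  9.56704981e-01,
        -1.42673828e+02],
       [ 0.00000000e+00,  0.00000000e+00,  0.00000000e+00,
         1.00000000e+00]])}
7.45
{'mtx': array([[429.7628263 ,   0.        , 319.18710883]
[... 285 characters left out ...]
00],
       [-1.10252095e-03, -2.91057320e-01,  9.56704981e-01,
        -1.42673828e+02],
       [ 0.00000000e+00,  0.00000000e+00,  0.00000000e+00,
         1.00000000e+00]])}
{'mtx': array([[429.7628263 ,   0.        , 319.18710883],
       [  0.        , 429.7628263 , 233.39067489],
       [  0.        ,   0.        ,   1.        ]]), 'T_tool_cam': array([[-8.19873299e-04, -9.56704978e-01, -2.91058264e-01,
         7.49753268e+01],
       [ 9.99999056e-01, -1.10527470e-03,  8.16157154e-04,
        -1.01319292e+00],
       [-1.10252095e-03, -2.91057320e-01,  9.56704981e-01,
        -1.42673828e+02],
       [ 0.00000000e+00,  0.00000000e+00,  0.00000000e+00,
         1.00000000e+00]])}
7.45
```

Call:
{"name": "play_rows", "arguments": {
  "deltas": [
    [[0.002,0.003,0.02],[-0.006,0.003,0.007],1],
    [[0,0,0.03],[0,0,0],1],
    [[0,0,0.015],[0,0,0],1],
    [[0,0,0],[0,0,0],1],
    [[0,0,0],[0,0,0],1]
  ]
}}

```text
time: 8.07
tool_pos: [546.3, 241.6, 205.9]
tcp_rot: [162.7, -22.2, 90.6]
ft_force: [-0.5, -0.4, -0.8]
finger_gap: 12.6
```

```bash
python3 -c "
from h import *
port(42,0,(.3,0))"
```

```text
t 8.07 tcp [546.3 241.6 205.9] [162.7 -22.2  90.6] j [  7. -14. 113.  21.  62.   3.] f [-0.5 -0.4 -0.8] gap 12.6
shift mm [ 3.2 -0.1 -0.8] rot [-0.001  0.002 -0.   ] deg 0.1
```

Call:
{"name": "play_rows", "arguments": {
  "deltas": [
    [[0.003,0,0],[0,0,0],1],
    [[0,0,0],[0,0,0],1],
    [[0,0,0],[0,0,0],1],
    [[0,0,0],[0,0,0],1]
  ]
}}

```text
time: 8.57
tool_pos: [547.4, 244.3, 210.2]
tcp_rot: [162.4, -22.2, 90.7]
ft_force: [0.1, -0.3, -0.3]
finger_gap: 12.8
```

```bash
python3 -c "
from h import *
port(28,0,(.3,0))
cv2.imwrite('pics/s3.png',cv2.resize(eyes.snapshot('scene')[240:360,350:510],(800,600),interpolation=2)[:,:,::-1])"
```

```text
t 8.57 tcp [547.4 244.3 210.2] [162.4 -22.2  90.7] j [  8. -14. 112.  21.  62.   4.] f [ 0.1 -0.3 -0.3] gap 12.8
shift mm [-0.9 -2.1 15.8] rot [0.003 0.001 0.001] deg 0.2
```

View pics/s3.png

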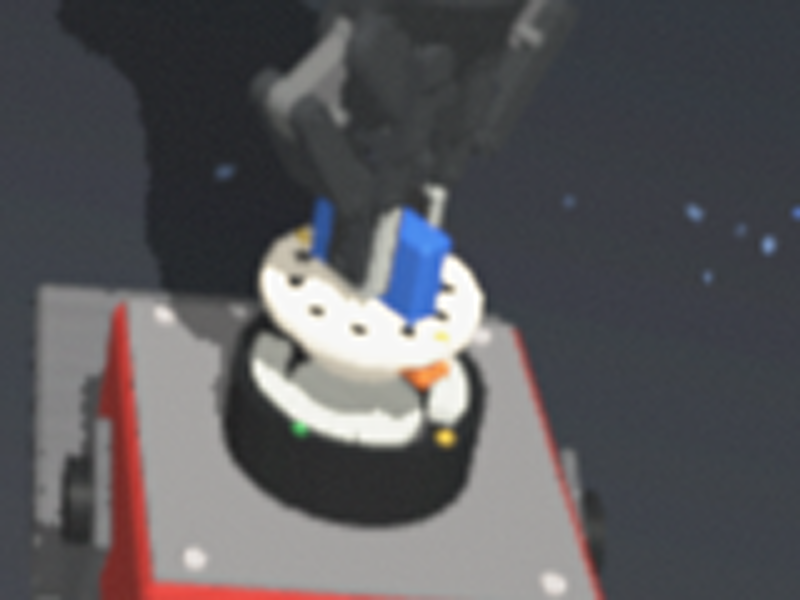

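The scene crop shows the cartridge just above the collar, with the orange lug (425,375) over the slot's yellow dot (445,437). I'll feed it in slowly.

Call:
{"name": "play_rows", "arguments": {
  "deltas": [
    [[-0.001,-0.002,0.004],[0.003,0,0],1],
    [[0,0,0.004],[0,0,0],1],
    [[0,0,0.004],[0,0,0],1],
    [[0,0,0.003],[0,0,0],1],
    [[0,0,0],[0,0,0],1],
    [[0,0,0],[0,0,0],1]
  ]
}}

```text
time: 9.38
tool_pos: [549.7, 249.4, 194.1]
tcp_rot: [162.7, -22.2, 90.6]
ft_force: [-0.0, -0.1, -0.6]
finger_gap: 12.4
```

```bash
python3 -c "
from h import *
port(20,0,(.3,0))"
```

```text
t 9.38 tcp [549.7 249.4 194.1] [162.7 -22.2  90.6] j [  8. -12. 113.  22.  60.   3.] f [-0.  -0.1 -0.6] gap 12.4
shift mm [0.5 0.7 7. ] rot [-0.001  0.002  0.001] deg 0.1
```

Call:
{"name": "play_rows", "arguments": {
  "deltas": [
    [[0.0005,0.0007,0.003],[0,0.002,0],1],
    [[0,0,0.002],[0,0,0],1],
    [[0,0,0.002],[0,0,0],1],
    [[0,0,0],[0,0,0],1],
    [[0,0,0],[0,0,0],1]
  ]
}}

```text
time: 10.0
tool_pos: [552.9, 252.5, 188.6]
tcp_rot: [162.6, -22.3, 90.7]
ft_force: [-2.8, -0.2, 0.7]
finger_gap: 12.7
```

```bash
python3 -c "
from h import *
port(12,0,(.3,0))"
```

```text
t 10.0 tcp [552.9 252.5 188.6] [162.6 -22.3  90.7] j [  9. -11. 113.  22.  59.   3.] f [-2.8 -0.2  0.7] gap 12.7
shift mm [-0.2 -0.5  8.1] rot [-0.    -0.001  0.001] deg 0.1
```

Call:
{"name": "play_rows", "arguments": {
  "deltas": [
    [[0,-0.0005,0.003],[0,0,0],1],
    [[0,0,0.003],[0,0,0],1],
    [[0,0,0.003],[0,0,0],1],
    [[0,0,0.001],[0,0,0],1],
    [[0,0,0],[0,0,0],1]
  ]
}}

```text
time: 10.62
tool_pos: [555.8, 255.8, 181.3]
tcp_rot: [162.5, -22.3, 90.8]
ft_force: [-3.4, -3.7, 3.3]
finger_gap: 12.5
```

```bash
python3 -c "
from h import *
port(11.5,0,(.3,0))
print(N@r.sense()['ft_force'])"
```

```text
t 10.62 tcp [555.8 255.8 181.3] [162.5 -22.3  90.8] j [  9. -10. 113.  22.  58.   3.] f [-3.4 -3.7  3.3] gap 12.5
shift mm [-0.5 -1.   0.1] rot [ 0.001 -0.     0.002] deg 0.1
5.2340320534461915
```

Axial force is about 6 N at the full depth, so the disc is at the rim. Now I twist clockwise, which is +z about the tool axis.

Call:
{"name": "play_rows", "arguments": {
  "deltas": [
    [[0,0,0.001],[0,0,0.06],1],
    [[0,0,0.0005],[0,0,0.1],1],
    [[0,0,0.0005],[0,0,0.1],1],
    [[0,0,0.0005],[0,0,0.1],1],
    [[0,0,0],[0,0,0],1]
  ]
}}

```text
time: 11.25
tool_pos: [557.1, 257.7, 182.4]
tcp_rot: [172.0, -27.1, 68.1]
ft_force: [-2.0, -4.0, 2.9]
finger_gap: 12.9
```

```bash
python3 -c "
from h import *
port(11.5,75,(.3,0))
print(N@r.sense()['ft_force'],r.sense()['wrist_torque'])"
```

```text
t 11.25 tcp [557.1 257.7 182.4] [172.  -27.1  68.1] j [  9. -10. 112.  22.  58.  25.] f [-2.  -4.   2.9] gap 12.9
shift mm [-3.3 -1.2 -0. ] rot [ 0.    -0.003  0.943] deg 54.0
4.599369320140975 [-0.70549699  0.41966563 -0.11201473]
```

Call:
{"name": "play_rows", "arguments": {
  "deltas": [
    [[-0.001,-0.0005,0.0005],[0,0,0.1],1],
    [[-0.001,0,0.0005],[0,0,0.1],1],
    [[0,0,0.0005],[0,0,0.1],1],
    [[0,0,0.0005],[0,0,0.1],1],
    [[0,0,0],[0,0,0],1]
  ]
}}

```text
time: 11.88
tool_pos: [557.6, 257.4, 182.4]
tcp_rot: [-175.6, -28.0, 41.5]
ft_force: [-2.8, -3.7, 2.3]
finger_gap: 12.6
```

```bash
python3 -c "
from h import *
port(11.5,75,(.3,0))
print(N@r.sense()['ft_force'],r.sense()['wrist_torque'])"
```

```text
t 11.88 tcp [557.6 257.4 182.4] [-175.6  -28.    41.5] j [  9. -10. 112.  22.  58.  48.] f [-2.8 -3.7  2.3] gap 12.6
shift mm [-3.6 -0.4 -0.1] rot [ 0.    -0.006  0.532] deg 30.5
4.1884131367454165 [-0.66890205  0.48323604 -0.02179155]
```

Call:
{"name": "play_rows", "arguments": {
  "deltas": [
    [[-0.001,0,0.0005],[0,0,0.1],1],
    [[-0.001,0,0.0005],[0,0,0.1],1],
    [[-0.001,0,0.0005],[0,0,0.1],1],
    [[0,0,0.0005],[0,0,0.1],1],
    [[0,0,0],[0,0,0.1],1],
    [[0,0,0],[0,0,0.05],1],
    [[0,0,0],[0,0,0],1]
  ]
}}

```text
time: 12.75
tool_pos: [558.1, 255.5, 181.7]
tcp_rot: [-160.9, -21.3, 6.6]
ft_force: [-4.1, -2.2, 4.1]
finger_gap: 12.4
```

```bash
python3 -c "
from h import *
port(11.5,75,(.3,0))
print(N@r.sense()['ft_force'],r.sense()['wrist_torque'])
cv2.imwrite('pics/s4.png',cv2.resize(eyes.snapshot('scene')[240:360,350:510],(800,600),interpolation=2)[:,:,::-1])"
```

```text
t 12.75 tcp [558.1 255.5 181.7] [-160.9  -21.3    6.6] j [  9. -10. 113.  22.  58.  80.] f [-4.1 -2.2  4.1] gap 12.4
shift mm [-3.3 -0.4 -0.2] rot [ 0.002 -0.01  -0.032] deg 1.9
5.60568541498538 [-0.3141954   0.43043951  0.53989205]
```

View pics/s4.png

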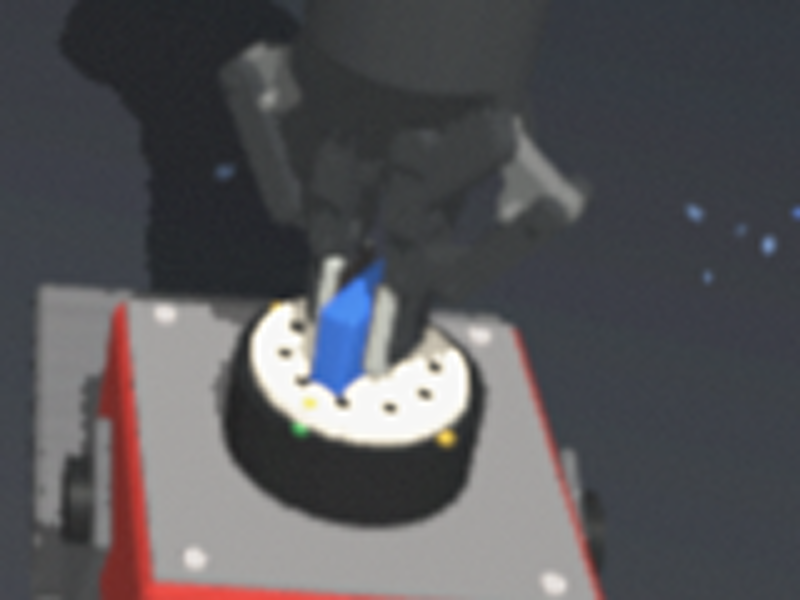

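The disc's dot (310,403) has met the green mark (300,428), and the wrist torque shows the stop. Now I let it rise gently, then open.

Call:
{"name": "play_rows", "arguments": {
  "deltas": [
    [[0,0,-0.0015],[0,0,0],1],
    [[0,0,-0.002],[0,0,0],1],
    [[0,0,-0.0015],[0,0,0],1],
    [[0,0,0],[0,0,0],1],
    [[0,0,0],[0,0,0],1]
  ]
}}

```text
time: 13.42
tool_pos: [556.4, 254.0, 185.0]
tcp_rot: [-160.9, -21.3, 6.7]
ft_force: [-0.8, -1.7, 0.3]
finger_gap: 12.7
```

```bash
python3 -c "
from h import *
port(16.5,75,(.3,0))
print(N@r.sense()['ft_force'],r.sense()['wrist_torque'])"
```

```text
t 13.43 tcp [556.4 254.  185. ] [-160.9  -21.3    6.7] j [  9. -11. 113.  22.  58.  80.] f [-0.8 -1.7  0.3] gap 12.7
shift mm [-2.7 -0.5 -1.2] rot [ 0.002 -0.009 -0.03 ] deg 1.8
1.1315534251669483 [-0.67574132  0.28632234  0.5678141 ]
```

Call:
{"name": "play_rows", "arguments": {
  "deltas": [
    [[0,0,-0.001],[0,0,0],1],
    [[0,0,0],[0,0,0],0.7],
    [[0,0,0],[0,0,0],0.3],
    [[0,0,0],[0,0,0],0],
    [[0,0,0],[0,0,0],0],
    [[0,0,0],[0,0,0],0],
    [[0,0,0],[0,0,0],0]
  ]
}}

```text
time: 14.3
tool_pos: [556.2, 254.1, 186.0]
tcp_rot: [-160.8, -21.3, 6.6]
ft_force: [0.2, 0.4, -0.3]
finger_gap: 85.2
```

Call:
{"name": "play_rows", "arguments": {
  "deltas": [
    [[0,0,-0.02],[0,0,0],0],
    [[0,0,-0.04],[0,0,0],0],
    [[0,0,-0.05],[0,0,0],0],
    [[0,0,-0.05],[0,0,0],0],
    [[0,0,0],[0,0,0],0],
    [[0,0,0],[0,0,0],0]
  ]
}}

```text
time: 15.05
tool_pos: [505.4, 193.8, 329.7]
tcp_rot: [-160.9, -21.2, 6.6]
ft_force: [-0.6, 0.6, -1.3]
finger_gap: 85.4
```

```bash
python3 - <<'E'
from h import *
s=r.sense();port(100,75);C=cam("wrist",s)
im=eyes.snapshot("wrist");sc=eyes.snapshot("scene")
cv2.imwrite("pics/f.png",np.hstack([cv2.resize(im,(400,300)),cv2.resize(sc[270:360,360:480],(400,300),interpolation=2)])[:,:,::-1])
for nm,lo,hi in(("yel",(18,120,90),(35,255,255)),("grn",(45,100,60),(80,255,255)),("bar",(100,120,60),(125,255,255))):
    for p,a,px in blobs(im,lo,hi,(0,0,640,480),10):
        if nm=="bar":a=(a,px.min(0),px.max(0))
        for h in(0,11) if nm!="bar" else (45-6,):
            o,d=ray(C,p);q=RP.T@(o+d*((P0+h*N-o)@N)/(d@N)-P0);
            if np.hypot(*q[:2])<60:print(nm,p,a,"h",h,q.round(1),"ang",np.degrees(np.arctan2(q[1],q[0])).round(1))
T=cam("top");t=eyes.snapshot("top")
for nm,p in(("spool",(345,325)),("jar",(435,297)),("pl",(293,200))):
    a=cv2.imread("pics/top0.png")[:,:,::-1];x,y=p;print(nm,np.abs(a[y-30:y+30,x-35:x+35].astype(int)-t[y-30:y+30,x-35:x+35]).mean())
E
```

```text
t 15.05 tcp [505.4 193.8 329.7] [-160.9  -21.2    6.6] j [  1. -26. 109.  21.  78.  80.] f [-0.6  0.6 -1.3] gap 85.4
shift mm [-0.8  0.1 80.1] rot [ 0.002 -0.008 -0.032] deg 1.9
yel [317.5 163.5] 32 h 0 [ 9.3 30.4 -0. ] ang 72.9
yel [317.5 163.5] 32 h 11 [  9.6  31.7 -11. ] ang 73.1
yel [267.28571429 193.46938776] 49 h 0 [41.5 -0.5 -0. ] ang -0.7
yel [267.28571429 193.46938776] 49 h 11 [ 40.7   1.9 -11. ] ang 2.7
yel [370.825 217.05 ] 40 h 0 [-40.3  -0.5   0. ] ang -179.3
yel [370.825 217.05 ] 40 h 11 [-38.3   1.9 -11. ] ang 177.2
grn [317.5        151.85185185] 54 h 0 [11.3 38.8 -0. ] ang 73.8
grn [317.5        151.85185185] 54 h 11 [ 11.5  39.8 -11. ] ang 73.9
grn [321.16666667 256.16666667] 30 h 0 [-10.1 -40.5   0. ] ang -104.0
grn [321.16666667 256.16666667] 30 h 11 [ -9.1 -36.8 -11. ] ang -104.0
bar [318.94347241 213.9986541 ] (np.int32(1486), array([309, 175]), array([330, 253])) h 39 [  1.7   2.1 -39. ] ang 51.1
spool 1.5429365079365078
jar 1.4538888888888888
pl 1.6176984126984126
```

View pics/f.png

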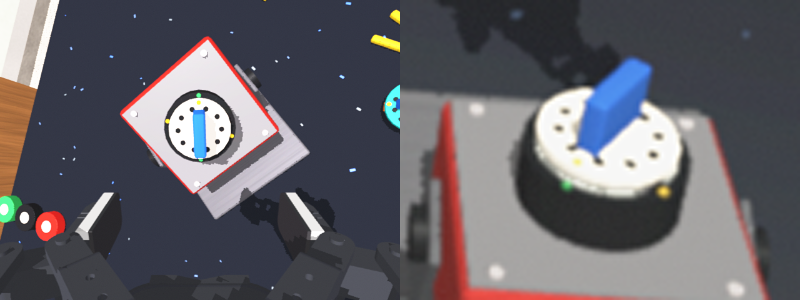

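It is turned about 73° and lined up with the green dots. One height check by triangulating the disc's yellow dot from two views.

```bash
python3 - <<'E'
from h import *
T,S=cam("top"),cam("scene");s=r.sense();W=cam("wrist",s)
im={"wrist":eyes.snapshot("wrist"),"top":eyes.snapshot("top"),"scene":eyes.snapshot("scene")}
C=dict(wrist=W,top=T,scene=S)
u=P0+N*11+RP[:,0]*31*np.cos(np.radians(74))+RP[:,1]*31*np.sin(np.radians(74))
rs={}
for n in C:
    e=proj(C[n],u);x,y=e.astype(int)
    b=blobs(im[n],(18,60,110),(35,255,255),(x-9,y-9,x+10,y+10),2)
    print(n,e.round(1),[(p.round(1),a) for p,a,_ in b])
    if b:rs[n]=ray(C[n],min(b,key=lambda q:np.linalg.norm(q[0]-e))[0])
import itertools
for k in itertools.combinations(rs,2): print(k,(RP.T@(tri([rs[i] for i in k])-P0)).round(1))
print("rim dots for reference: z=0")
for a in(74,):
    g=P0+RP[:,0]*40*np.cos(np.radians(75))+RP[:,1]*40*np.sin(np.radians(75));q={}
    for n in C:
        e=proj(C[n],g);x,y=e.astype(int);b=blobs(im[n],(45,100,60),(80,255,255),(x-9,y-9,x+10,y+10),2)
        if b:q[n]=ray(C[n],b[0][0])
    for k in itertools.combinations(q,2): print("green",k,(RP.T@(tri([q[i] for i in k])-P0)).round(1))
E
```

```text
wrist [318.7 165.7] [(array([317.8, 163. ]), np.int32(41))]
top [137.7 301.7] [(array([137.1, 300.1]), np.int32(8))]
scene [413.4 317.9] [(array([412.5, 318. ]), np.int32(2))]
('wrist', 'top') [ 10.3  34.8 -33.8]
('wrist', 'scene') [  9.3  32.1 -12.2]
('top', 'scene') [  9.2  32.7 -12.5]
rim dots for reference: z=0
green ('wrist', 'top') [10.8 38.8  6.5]
green ('wrist', 'scene') [10.9 39.1 -0.2]
green ('top', 'scene') [10.9 40.3 -0.9]
```

```bash
python3 -c "
from bench import r
print(r.hand_in())"
```

```text
the job is handed in; nothing more can be done
None
```

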